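# Run the pear sample mill at its jog position

## Task

Diced pear is waiting in the small sample mill: fit the mill's lid into the bowl with its two lugs down through the two slots until it sits fully home, then twist it clockwise (seen from above) against its spring to the amber jog mark, halfway to the red lock mark, and hold it there so that the mill keeps jogging. Do not turn it so far that it clicks into the lock at any time, and leave the refractometer, the pear and the punnet where they are. Finish while still gripping the lid's handle and holding the lid at the amber mark; let go and it springs back.

Things in the scene. Friction and masses are not known exactly. Their poses are not given: they have to be found in the camera images.
- mill: Sample mill, fixed to the bench, turned at random: white round housing 136 mm wide, black collar 122 mm wide on top round an open steel bowl; small grey switch panel on its -x side, short lead on +x. Origin: centre of its foot, on the bench; z up the bowl's axis. Fully home, the lid's origin lies 96 mm above it; 11.5 mm more if the lugs still stand on the ledge.
- mill_mouth (a point): Centre of the mill's mouth, on its axis, level with the collar's top face (118 mm up), where the lid's flange comes to rest. The mouth inside the silver ledge (6 mm thick) is 79 mm wide. Below the ledge runs the channel for the lugs; a stop there blocks turning anticlockwise beyond about 4 degrees.
- mill_open_mark (a point): White mark on the collar's top, 56.5 mm from the axis on the mill's -x axis (another straight across on +x). The two slots through the ledge lie here, 20 mm wide along y and reaching 48 mm from the axis: the lid goes in with its x axis along the mill's x axis, either way round.
- mill_jog_mark (a point): Amber jog mark on the collar's top, 56.5 mm from the axis, 30 degrees (0.52 rad) clockwise, seen from above, of the white mark on -x (another straight across). Red lock marks lie 60 degrees (1.05 rad) clockwise of the white ones.
- lid: Loose lid, grey with an orange handle, about 160 g, 102 mm wide, 64 mm high, standing on its plug, turned at random. Origin: centre of its underside, z up. Plug 0 to 22 mm up: cone 66 to 76 mm wide over the lowest 8 mm, then 76 mm wide; flange 22 to 30 mm up, 102 mm wide; handle above. White lines along x on flange and handle. Turned under the ledge it cannot be lifted out.
- lid_grip (a point): Point to grip on the lid's orange handle, on the lid's axis 54 mm above its underside. The handle is an upright bar 62 mm long along the lid's x axis, 20 mm thick along y, from 30 mm (flange) to 64 mm above the underside: grip it across the thickness.
- lid_lug (a point): Outer end of the lug on the lid's +x side, 46 mm from the axis; a second one straight across on -x, both below the ends of the handle. Each is 14 mm wide (along y) and 4.5 mm high, its underside 10.5 mm above the lid's underside.
- jog_spring (a joint): Turn (rad) of the sprung ring in the collar that the lugs push clockwise; 0 at rest. It starts to move once the lid is about 0.1 rad past the white marks, then turns with the lid: 0.43 at the amber mark; the lock clicks from about 0.8. Spring torque 0.08 N m at first, 0.15 at amber, up to 0.5 at the click; let go, the lid springs back.
- refractometer: Hand-held refractometer lying on the bench, white, 120 x 56 x 26 mm; origin at the centre of its underside. To be left alone.
- loose_pear: A green pear standing on the bench, 57 mm thick and about 100 mm high with its stalk; origin at the centre of its underside. To be left alone.
- punnet: Clear punnet with two pears, 130 x 100 x 55 mm; origin at the centre of its underside. To be left alone.
Things that resemble listed ones, but are neither listed nor needed, are in the scene too. Leave any blue or purple look-alike of the lid alone.

How it is judged:
On the way:
1. the lid sits fully home in the mill, lugs through the slots, not yet turned against the spring (z of lid in the frame of mill below 0.099 m and horizontal distance between lid and mill below 0.004 m and angle between lid's own z axis and vertical below 0.05 rad and value of joint jog_spring below 0.15 rad), for 0.1 s.
At the end, for the whole second after the job is handed in: Lid home in the mill (3 mm in height, 4 mm off axis, 3 degrees upright), held within 9 degrees of the amber mark (follower 0.27 to 0.585 rad), gripped with over 3 N, grasp point within 30 mm of the grip point; refractometer, pear and punnet within 30 mm of their places (z of lid in the frame of mill below 0.099 m and horizontal distance between lid and mill below 0.004 m and angle between lid's own z axis and vertical below 0.05 rad and value of joint jog_spring between 0.27 and 0.585 rad and contact force between the fingers and lid above 3 N and distance between the grasp point and lid_grip below 0.03 m and distance of each of refractometer, loose_pear, punnet from where it was at the start of the episode below 0.03 m); the arm keeps its last pose, push and grip.
It fails at once if the lid is turned on until the lock clicks (value of joint jog_spring above 0.8 rad).
It fails at once if the refractometer is disturbed (distance of refractometer from where it was at the start of the episode above 0.03 m or angle between refractometer's own z axis and vertical above 0.5 rad).
It fails at once if the pear is disturbed (distance of loose_pear from where it was at the start of the episode above 0.03 m or angle between loose_pear's own z axis and vertical above 0.5 rad).
It fails at once if the punnet is disturbed (distance of punnet from where it was at the start of the episode above 0.03 m or angle between punnet's own z axis and vertical above 0.5 rad).
It also fails if it takes over 48 s, if anything falls off the work surface, if the arm or the gripper's body presses on something with over 40 N, if the wrist force passes 120 N, or if a joint passes its speed limit or range.

## Robot

A 6-joint arm with a two-finger parallel gripper is mounted at the origin on the work surface. World frame = base frame: x ahead of the robot, y to its left, z up, the work surface at z = 0. Lengths are in m, angles in rad, forces in N, time in s.
With the tool pointing down it reaches from about 0.3 to 0.75 m from the base axis. Payload 8.5 kg.
Tool frame: the origin (TCP) lies at the very end of the fingers, on their centre line; the grasp point (between the pads) lies r.tcp_to_grasp behind it (r.tcp_to_grasp is the distance from the TCP to the grasp point, in m); z points along the fingers, y is the line along which they close (so a half turn about z gives the same grasp; the last joint's range is limited). The gripper opens to 85 mm and grips with 20 to 120 N. Pads are 22 mm wide; open, the fingers measure 114 mm over their backs; the gripper's body (76 mm by 85 mm) begins 54 mm behind the grasp point. The pads swing forward as they close: fully open they stand 13 mm farther back than shut.
Start: joints at [0.936, 0.381, 1.297, -0, 1.464, -0.215], TCP at [0.224, 0.502, 0.231] pointing down, gripper open.
Joint ranges: [-3.11, 3.11], [-0.89, 2.33], [0.22, 2.48], [-1.42, 4.56], [0.17, 2.85], [-2.88, 2.88]. Speed limits (rad/s): [2.39, 2.39, 3.14, 3.14, 3.14, 3.14].

## Interface

Orientations are given as a unit quaternion [w, x, y, z].
In Python, from cell import r gives the robot as it stands. Calls block until the motion is done:
- r.reach(position, orientation): joint-space move of the TCP to a pose.
- r.line_to(position, rotation=None, velocity=0.15, max_force=None): straight line of the TCP; rotation=None keeps the orientation; velocity is the mean speed in m/s. With max_force (N) it stops when the force on the tool has changed by that much, and returns True; else False.
- r.set_joints(angles): joint-space move.
- r.move_gripper(opening, force=None): finger opening in m; force is the grip in N (None keeps the last); returns when the fingers have stopped.
- r.dwell(seconds).
- r.inverse_kinematics(position, orientation): joint angles nearest the present ones, or None.
- r.snapshot(name): name is "scene" or "top"; returns a dict with "color" (420x560x3 uint8, red, green, blue), "camera_matrix" (3x3 intrinsics, pixels), "k1" (the pictures are not rectified: a ray, as slopes to the right and down, at radius r is drawn at 1 + k1 r^2 times it, then the intrinsics apply), "position" and "orientation" of the camera in the world. Camera axes: x right, y up, looking along -z (the intrinsics and any distortion apply to the point x, -y, -z); pixel columns grow to the right and rows downward; lengths in m; the calibration is good to about 2 mm. A picture is of the moment at which its call begins. There is no depth.
A pose or a line that the arm cannot do raises r.PlanningError and nothing moves.
- r.job_done(): hands the job in; it is judged then, once.
Readings, each from a call of its own:
- r.get_time_s(): time.
- r.get_joint_pos(): joint angles.
- r.get_joint_vel(): joint speeds.
- r.get_joint_efforts(): joint torques, N m.
- r.get_eef_pos(): TCP position.
- r.get_ee_rot(): TCP orientation.
- r.get_wrist_force(): force on the tool from outside, world axes, zero at the start.
- r.get_moment(): the same for the moment, N m.
- r.get_finger_gap(): finger opening in m.
- r.get_finger_force(): force on a finger pad.
Only numpy, scipy, OpenCV 4.12 (cv2) and the standard library are available. Lean on these libraries where they do the work, as an engineer would, in place of code of your own. Each camera call takes 0.05 s, during which the arm holds its last target. There are 200 camera calls.

## Working session

There is one attempt and no reset: what is moved stays moved. The work goes in short steps, each a Python script; the robot and the scene stay as the last script left them, time stands still between calls to the robot, and variables do not carry over. Pictures are saved under pics/ and viewed, at most 10 in all, crops included, and the job is handed in when it is done.

```bash
mkdir -p pics; python3 - <<'E'
from cell import r
import cv2, numpy as np, pickle
for n in ("scene","top"):
    s=r.snapshot(n); pickle.dump(s,open(f"{n}.pkl","wb"))
    cv2.imwrite(f"pics/{n}0.png",s["color"][:,:,::-1]); print(n,s["camera_matrix"],s["k1"],s["position"],s["orientation"])
print(r.tcp_to_grasp,r.get_ee_rot())
E
```

```text
scene [[428.69595142   0.         278.08468375]
 [  0.         428.69595142 214.42451889]
 [  0.           0.           1.        ]] -0.08560996997655004 [1.0783659  0.36011343 0.83800107] [0.46564895 0.15951028 0.2987041  0.81762057]
top [[385.14500667   0.         277.81885047]
 [  0.         385.14500667 214.01227054]
 [  0.           0.           1.        ]] 0.016968279335583966 [0.41218317 0.05089172 0.91080091] [ 0.70585232  0.06430673 -0.06025614 -0.70285585]
0.0187 [-2.63395659e-04  2.08352781e-01  9.78053527e-01 -5.89583921e-04]
```

View pics/scene0.png

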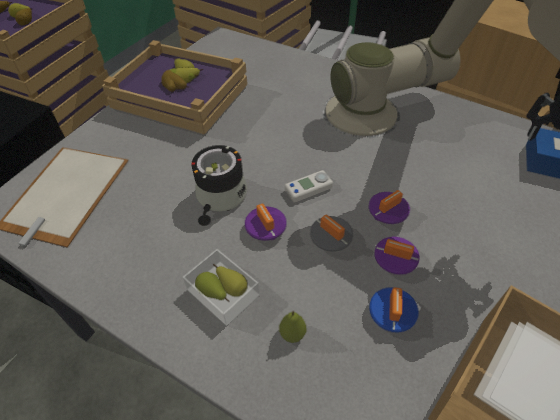

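View pics/top0.png

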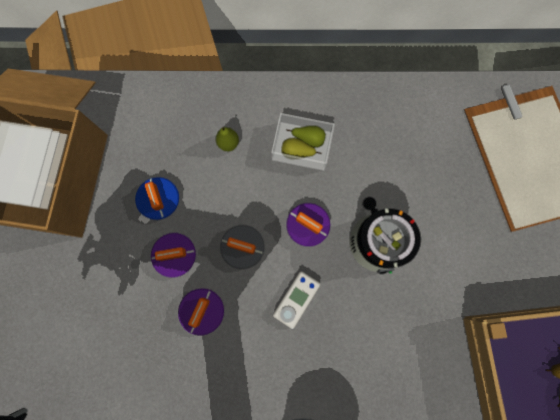

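The grey lid is at about (242,247) in the top view, with purple and blue look-alikes around it. The mill is at (389,238), with its lead at (370,203). Next I'll zoom in on both and cast rays.

```bash
cat > h.py <<'E'
import numpy as np, cv2
from scipy.spatial.transform import Rotation as R
def rot(q): return R.from_quat([q[1],q[2],q[3],q[0]])
def ray(s,uv):
    K=s["camera_matrix"]; d=np.array([(uv[0]-K[0,2])/K[0,0],(uv[1]-K[1,2])/K[1,1]])
    p=d.copy()
    for _ in range(20): p=d/(1+s["k1"]*(p@p))
    return rot(s["orientation"]).apply([p[0],-p[1],-1])
def plane(s,uv,z):
    v=ray(s,np.array(uv,float)); c=np.array(s["position"]); return (c+v*(z-c[2])/v[2])[:2]
def proj(s,P):
    q=rot(s["orientation"]).inv().apply(np.array(P)-s["position"]); x=np.array([q[0],-q[1]])/-q[2]
    x=x*(1+s["k1"]*(x@x)); K=s["camera_matrix"]; return x*[K[0,0],K[1,1]]+K[:2,2]
E
python3 - <<'E'
import pickle,cv2,numpy as np
from h import *
t=pickle.load(open("top.pkl","rb")); s=pickle.load(open("scene.pkl","rb"))
for n,uv,z in (("lid",(242,247),.03),("mill",(389,238),.118),("pur",(308,224),.03),("refr",(297,300),.02)): print(n,plane(t,uv,z))
print(plane(s,(332,228),.06),plane(s,(218,163),.118))
C=lambda im,x,y,w: cv2.resize(im["color"][y:y+w,x:x+w,::-1],(390,390),interpolation=cv2.INTER_CUBIC)
a=np.hstack([C(t,348,198,80),C(t,204,208,78)])
cv2.imwrite("pics/crop.png",a)
# orange handle near grey lid
hsv=cv2.cvtColor(t["color"],cv2.COLOR_RGB2HSV)
m=cv2.inRange(hsv,(3,150,120),(18,255,255)); 
n,l,st,c=cv2.connectedComponentsWithStats(m)
for i in range(1,n):
    if st[i,4]>60:
        pts=np.argwhere(l==i)[:,::-1].astype(np.float32); print(c[i],st[i,4],cv2.minAreaRect(pts))
E
```

```text
lid [0.49217277 0.13794437]
mill [ 0.50411243 -0.17368148]
pur [ 0.54598461 -0.01353159]
refr [0.37398533 0.01216966]
[0.5066106 0.1445866] [ 0.509199   -0.16771443]
[489.         106.90277778] 72 ((489.23583984375, 106.57547760009766), (7.829551696777344, 9.752598762512207), 74.05460357666016)
[151.9625 193.8125] 160 ((151.75, 194.25001525878906), (24.349536895751953, 8.221921920776367), 71.56504821777344)
[308.69683258 222.53393665] 221 ((308.7471923828125, 222.40451049804688), (27.135948181152344, 9.85798168182373), 32.0053825378418)
[241.01538462 244.93076923] 130 ((240.75003051757812, 244.75001525878906), (25.930675506591797, 6.640782356262207), 18.434946060180664)
[168.74615385 253.43076923] 130 ((168.63514709472656, 253.31082153320312), (6.411561012268066, 26.468236923217773), 80.53767395019531)
[197.72327044 312.81761006] 159 ((197.70001220703125, 312.6000061035156), (7.155416965484619, 27.280029296875), 26.56505012512207)
```

View pics/crop.png

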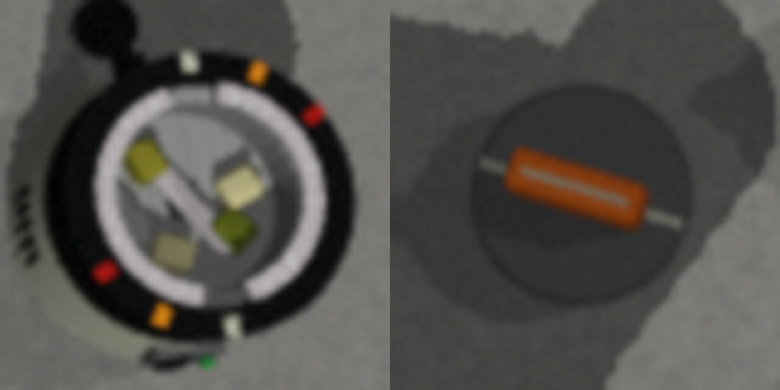

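The crop shows the mill's white marks at (190,62) and (233,326), amber at (258,72) and (162,316), and red at (313,115) and (105,272). The lid's white line ends are at (482,163) and (680,222), and its flange centre is near (582,195). Next I'll compute the poses and grasp.

```bash
cat >> h.py <<'E'
def quat(yaw):  # tool down, tool y axis at heading yaw
    y=np.array([np.cos(yaw),np.sin(yaw),0]); z=np.array([0,0,-1.]); x=np.cross(y,z)
    q=R.from_matrix(np.stack([x,y,z],1)).as_quat(); return [q[3],q[0],q[1],q[2]]
E
python3 - <<'E'
import pickle,json
from h import *
from cell import r
t=pickle.load(open("top.pkl","rb")); s=pickle.load(open("scene.pkl","rb"))
u=lambda p,x,y,k: ((p[0]+.5)/k-.5+x,(p[1]+.5)/k-.5+y)
M=lambda p: plane(t,u(p,348,198,4.875),.118)
L=lambda p,z: plane(t,u((p[0]-390,p[1]),204,208,5),z)
c=[];a=[]
for p,q,off in (((190,62),(233,326),0),((258,72),(162,316),30),((313,115),(105,272),60)):
    P,Q=M(p),M(q); c.append((P+Q)/2); v=Q-P; a.append(np.degrees(np.arctan2(v[1],v[0]))+off); print(c[-1],np.linalg.norm(v),a[-1])
# lead-side mark P is +x: v from P(+x) to Q(-x): use mod 180
f1,f2=L((482,163),.03),L((680,222),.03); h1,h2=L((521,172),.064),L((627,203),.064)
for x,y in((f1,f2),(h1,h2)): v=y-x; print("lid",(x+y)/2,np.linalg.norm(v),np.degrees(np.arctan2(v[1],v[0])))
print("flange", L((582,195),.03))
# scene check: predicted pixels
mc=np.mean(c,0); lc=L((582,195),.03)
print("scene pred mill",proj(s,[*mc,.118]),"lid",proj(s,[*lc,.064]))
o=cv2.inRange(cv2.cvtColor(s["color"],cv2.COLOR_RGB2HSV),(3,150,100),(18,255,255)); 
n,l,st,cc=cv2.connectedComponentsWithStats(o)
print([(cc[i].round(1),st[i,4]) for i in range(1,n) if st[i,4]>3 and 180<cc[i][0]<420])
for x,y in (("lid",lc),("mill",mc)):
  for k in range(0,360,15):
    j=r.inverse_kinematics([*y,.25],quat(np.radians(k)))
    print(x,k,None if j is None else np.round(j[5],2),end="; ")
x=np.hstack([cv2.resize(s["color"][y:y+70,x:x+70,::-1],(390,390),interpolation=cv2.INTER_CUBIC) for x,y in((184,135),(298,195))])
cv2.imwrite("pics/scrop.png",x)
E
```

```text
[ 0.50609491 -0.1777187 ] 0.11288348025396135 -173.48636629503392
[ 0.5059614  -0.17742199] 0.11337717543367841 186.43876420912153
[ 0.5058132  -0.17705754] 0.11289134744151454 186.50680007749645
lid [0.49427347 0.13857231] 0.09507893440711163 -106.29169926056848
lid [0.49326706 0.1382315 ] 0.048893702356910394 -106.00825484924633
flange [0.49308853 0.13796389]
scene pred mill [215.59744549 160.84338875] lid [332.18202924 221.78848435]
[(array([235.2, 151.6]), np.int32(5)), (array([195.6, 170.8]), np.int32(8)), (array([389.8, 201.7]), np.int32(243)), (array([264.7, 217.1]), np.int32(214)), (array([331.7, 227.4]), np.int32(284)), (array([398.2, 249.2]), np.int32(325)), (array([395.6, 304.5]), np.int32(269))]
lid 0 0.04; lid 15 -0.22; lid 30 -0.48; lid 45 -0.74; lid 60 -1.01; lid 75 -1.27; lid 90 -1.53; lid 105 -1.79; lid 120 -2.05; lid 135 -2.31; lid 150 -2.58; lid 165 -2.84; lid 180 None; lid 195 None; lid 210 2.66; lid 225 2.4; lid 240 2.14; lid 255 1.87; lid 270 1.61; lid 285 1.35; lid 300 1.09; lid 315 0.83; lid 330 0.56; lid 345 0.3; mill 0 -0.56; mill 15 -0.82; mill 30 -1.08; mill 45 -1.34; mill 60 -1.61; mill 75 -1.87; mill 90 -2.13; mill 105 -2.39; mill 120 -2.65; mill 135 None; mill 150 None; mill 165 2.85; mill 180 2.58; mill 195 2.32; mill 210 2.06; mill 225 1.8; mill 240 1.54; mill 255 1.27; mill 270 1.01; mill 285 0.75; mill 300 0.49; mill 315 0.23; mill 330 -0.03; mill 345 -0.3;
```

View pics/scrop.png

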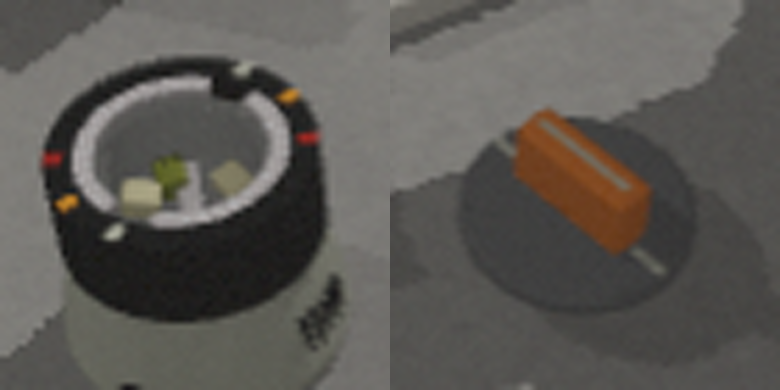

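The scene view agrees with the top-view poses to within about 0.7 px. Its mark midpoint is at (215.7,161.5) and the middle of the handle line at (332.6,222.3). Grasping now.

```bash
python3 - <<'E'
from h import *
from cell import r
L=np.array([.4942,.1383]); M=np.array([.5065,-.1774]); d=np.radians
q=quat(d(-16.1)); z0=.037
r.move_gripper(.055)
r.reach([*L,.16],q); r.line_to([*L,z0],velocity=.1,max_force=15)
print(r.get_eef_pos(),r.get_finger_gap())
r.move_gripper(0.0,force=60); print(r.get_finger_gap(),r.get_finger_force(),r.get_wrist_force())
r.line_to([*L,.25],velocity=.15)
r.reach([*M,.25],quat(d(-83.5)))
r.line_to([*M,.175],velocity=.1)
print(r.get_eef_pos(),r.get_time_s(),r.get_finger_gap(),r.get_finger_force(),r.get_wrist_force())
import pickle
ims=[]
for n in("top","scene"):
    s=r.snapshot(n); pickle.dump(s,open(n+"1.pkl","wb")); p=proj(s,[*M,.14]).astype(int)
    ims.append(cv2.resize(s["color"][p[1]-50:p[1]+50,p[0]-50:p[0]+50,::-1],(390,390),interpolation=cv2.INTER_CUBIC)); print(p)
cv2.imwrite("pics/held.png",np.hstack(ims))
E
```

```text
[0.49450945 0.13835449 0.03748097] 0.0548145317909896
0.018883976005709104 59.94195342063904 [ 0.61221436 -0.59722415  5.52049878]
[ 0.50683959 -0.1774353   0.17564688] 7.65 0.018844051882951785 58.9775812625885 [ 0.17193012  0.05303546 -1.4914802 ]
[393 235]
[214 154]
```

View pics/held.png

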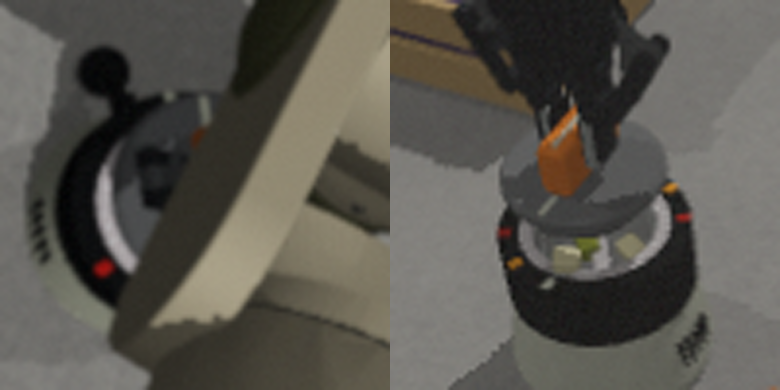

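In the scene crop the lid hangs over the bowl. Its white line end at (545,208) lines up with the mill's white mark at (548,283). Lowering under a force limit.

```bash
python3 - <<'E'
from h import *
from cell import r
import pickle
s=pickle.load(open("scene1.pkl","rb")); print("pred flange",proj(s,[.5068,-.1774,.164]))
M=np.array([.5065,-.1774])
for z in (.152,.1325):
    print(r.line_to([*M,z],velocity=.03,max_force=12),r.get_eef_pos(),r.get_wrist_force(),r.get_moment(),r.get_finger_force(),r.get_time_s())
E
```

```text
pred flange [212.91793063 146.84676631]
False [ 0.50659692 -0.17748034  0.15215691] [ 0.4391303   0.28899691 -1.737659  ] [-0.02214677  0.03617276  0.01182381] 58.9775687456131 8.6667
True [ 0.50625217 -0.17725195  0.13343804] [-0.64626541  0.71636444  3.49611447] [-0.00309851 -0.02085265  0.01570006] 59.94485557079315 9.2667
```

The lid is home: TCP z of 0.1334 puts its underside at 0.096. Twisting in steps to the amber mark.

```bash
python3 - <<'E'
from h import *
from cell import r
import pickle
r.dwell(.4); r.move_gripper(0.0,force=80)
P=[.5064,-.1773,.1332]
for a in (5,10,15,20,25,30):
    r.reach(P,quat(np.radians(-83.5-a)))
    m=rot(r.get_ee_rot()).as_matrix()[:,1]
    print(a,np.degrees(np.arctan2(m[1],m[0])).round(2),r.get_eef_pos().round(4) if hasattr(r.get_eef_pos(),'round') else r.get_eef_pos(),np.round(r.get_wrist_force(),1),np.round(r.get_moment(),3))
r.dwell(.3); print(r.get_time_s(),r.get_finger_gap(),r.get_finger_force())
ims=[]
for n in("top","scene"):
    s=r.snapshot(n); p=proj(s,[*P[:2],.118]).astype(int)
    ims.append(cv2.resize(s["color"][p[1]-40:p[1]+40,p[0]-40:p[0]+40,::-1],(390,390),interpolation=cv2.INTER_CUBIC))
cv2.imwrite("pics/jog.png",np.hstack(ims))
E
```

```text
5 -88.38 [ 0.5067 -0.1773  0.1335] [-0.5  2.2  4.6] [ 0.183  0.01  -0.033]
10 -93.36 [ 0.5066 -0.1771  0.1335] [-0.1  2.3  5.6] [ 0.25   0.019 -0.09 ]
15 -98.35 [ 0.5067 -0.177   0.1335] [-0.2  3.7  5.2] [ 0.373 -0.016 -0.044]
20 -103.35 [ 0.5067 -0.177   0.1335] [0.7 3.3 6.1] [ 0.369 -0.039  0.047]
25 -108.35 [ 0.5067 -0.177   0.1335] [-0.7  2.9  6.8] [ 0.393 -0.04  -0.024]
30 -113.35 [ 0.5067 -0.177   0.1335] [-0.8  3.5  5.3] [ 0.374 -0.03   0.021]
11.6833 0.018680672282267045 78.67761969566345
```

View pics/jog.png

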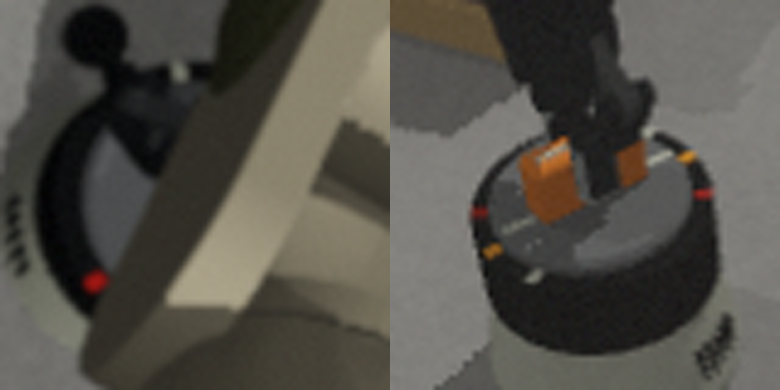

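The lid's white line runs from (500,232) to (675,152), toward the amber marks at (493,251) and (687,157). The flange sits 8 mm above the collar, so I'll check the angle numerically.

```bash
python3 - <<'E'
from h import *
from cell import r
s=r.snapshot("scene"); P=[.5064,-.1773,.118]; p=proj(s,P).astype(int)-40
U=lambda q:((q[0]-390+.5)/4.875-.5+p[0],(q[1]+.5)/4.875-.5+p[1])
for a,b,z in(((502,231),(673,153),.126),((493,251),(687,157),.118),((480,213),(703,194),.118)):
    A,B=plane(s,U(a),z),plane(s,U(b),z); v=B-A; print(np.degrees(np.arctan2(v[1],v[0])),np.linalg.norm(v),(A+B)/2)
m=[]
for _ in range(15): m.append(r.get_moment()); r.dwell(.03)
print(np.mean(m,0),np.std(m,0),r.get_time_s())
E
```

```text
155.2741565912708 0.09740858364160714 [ 0.50689653 -0.17609814]
156.91105002532163 0.11302792855671195 [ 0.50665598 -0.17568601]
126.80493017333097 0.11202028561075762 [ 0.50691778 -0.17560267]
[0.352042   0.01229715 0.01639895] [0.03643225 0.034164   0.02325939] 12.3333
```

```bash
python3 -c "
from cell import r
print(r.job_done())"
```

```text
the job is handed in; nothing more can be done
None
```

I handed the job in with the lid fully home, still gripped at about 79 N and held about 2° past the amber mark by the camera. The wrist moment read near zero instead of the spring's 0.15 N m, and the hand-in call returned no verdict.

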